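# Set the ratchet lever of the air-port test stand

## Task

Get the leak-test stand ready: swing the dust cover aside so that the air port is uncovered, then hold in the release button in the lever's grip and swing the lever down until its rubber test foot is pressed fully home on the port, and leave it there. The ratchet holds the lever wherever the button is out, so do not force it, and leave the collar, the tin and the fitting beside the stand where they are.

Things in the scene. Friction and masses are not known exactly. Their poses are not given: they have to be found in the camera images.
- stand: Fixed test stand. Origin: underside, 20 mm from the port axis (port at x +20 mm, y 0). x runs from the lever's pivot to its grip, y to the side of the cover's post. Base plate x -115..75, y -50..60 mm, 12 thick; port block x -6..46, y -30..58, up to z 40. Two cheek plates (y +-20 mm) hold the pivot; beside it at y +18 a sector plate with ratchet pins, radius 59 mm about the pivot
- port_top (a point): Centre of the flat top of the brass port stem, 26 mm across with a dark hole; it stands 45 to 53 mm above the bench (set by hand, differs each time, does not give)
- cover_pin (a point): On the vertical pin of the dust cover (steel, 4 mm thick, z 56..60 mm). On one side of the pin, 45 mm away, a disc 38 mm across covers the port; on the other side a tail carries the post
- cover_post (a point): Top centre of the black upright post (12 mm diameter, 34 mm tall, top at z 94 mm) on the cover's tail, 53 mm from the pin: push it with the fingertips
- dust_cover (a joint): Turn of the dust cover, rad: 0 = disc over the port, grows as the post is pushed towards the stand's +x (disc goes towards -x), stop at 1.35; the port is clear for the foot above 0.7. Light friction (about 1.5 N at the post), stays where left
- lever (a joint): Lever angle, rad: 0 level, positive raised (starts about 0.45 to 0.75). Button out: ratchet pins 0.2 rad apart lock it both ways (a few hundredths of play). Button in: swings against 4 to 6 N at the button, stays where left. The foot meets the port at -0.04 to +0.04 by the port's height; fully home about 0.06 lower, where force rises steeply
- button_top (a point): Centre of the top face of the grey release button, 30 mm along the lever x 18 mm across, 182 mm from the pivot on the grip's upper side. When out its face is 23 mm above the lever's axis, 9 mm proud of the grip. It goes straight into the grip (lever's -z); while the lever is raised the face looks up and back towards the pivot side
- button (a joint): Button travel, m: 0 = out, 0.006 = fully in; springs out. 1.5 N to start, 4 N fully in; the ratchet is free above 0.004. Press it right in before swinging: with the lever loaded hard against the ratchet it binds
- foot_face (a point): Centre of the rubber test foot's underside (20 mm across), 105 mm from the pivot, 31 mm below the lever's axis when not pressed; axis along the lever's z
- test_foot (a joint): Spring travel of the test foot into the lever, m: 0 = free, 0.006 = pressed fully home (about 6 N at the foot, 10 N at the button); the lever's friction keeps it there
- collar: Bystander: dark steel collar 49 mm across, 22 mm high, beside the stand on the post's side. Origin under its centre
- tin: Bystander: round tin with yellow lid, 70 mm across, 33 mm high, on the other side of the stand. Origin under its centre
- fitting: Bystander: black and brass air fitting lying down, 58 x 20 x 18 mm, beside the stand. Origin under its centre
- lever_pivot (a point): On the lever's hinge axis (level, along the stand's y), mid lever, at stand x -85, y 0, z 80 mm. The point turns with the lever: its x runs along the lever to the grip, z is the lever's upper side. Steel bar, then a black grip 26 mm thick from 122 to 206 mm. Under it at 105 mm hangs a sprung rubber test foot

How it is judged (in metres and radians):
On the way, in this order (a step that is already met when the one before it is completed fails the run):
1. the dust cover is swung aside while the lever is still up (value of joint dust_cover above 0.7 rad and value of joint lever above 0.35 rad), for 0.1 s.
2. the lever is on its way down with the release button held in (value of joint button above 0.0035 m and value of joint lever between 0.1 and 0.3 rad), for 0.1 s.
3. the test foot is pressed home on the port (value of joint test_foot above 0.004 m and horizontal distance between foot_face and port_top below 0.008 m), for 0.2 s.
At the end, for the whole second after the job is handed in: The dust cover stays swung aside (above 0.7 rad), the lever is down and at rest (below 0.05 rad), and its test foot stays pressed on the port by more than 4 of its 6 mm, within 8 mm of the port's axis (all of step 3 and value of joint dust_cover above 0.7 rad and value of joint lever below 0.05 rad and velocity of joint lever between -0.05 and 0.05 rad/s); the robot touches nothing.
It fails at once if the lever is forced (more than 50 N from the fingers) (contact force between the fingers and lever above 50 N).
It fails at once if the collar is disturbed (moved more than 30 mm) (distance of collar from where it was at the start of the episode above 0.03 m).
It fails at once if the tin is disturbed (moved more than 30 mm) (distance of tin from where it was at the start of the episode above 0.03 m).
It fails at once if the fitting is disturbed (moved more than 30 mm) (distance of fitting from where it was at the start of the episode above 0.03 m).
It also fails if it takes over 51 s, if anything falls off the work surface, if the arm or the gripper's body presses on something with over 40 N, if the wrist force passes 120 N, or if a joint passes its speed limit or range.

## Robot

A 6-joint arm with a two-finger parallel gripper is mounted at the origin on a cart in front of the work surface, level with it; the furniture and walls round the work are solid. World frame = base frame: x ahead of the robot, y to its left, z up, the work surface at z = 0. Lengths are in mm, angles in rad, forces in N, time in s.
With the tool pointing down it reaches from about 325 to 1000 mm from the base axis. Payload 5.1 kg.
Tool frame: the origin (TCP) lies midway between the tips of the shut fingers; the grasp point (between the pads) lies 19 mm behind it (arm.tcp_to_grasp is the distance from the TCP to the grasp point, in mm); z points along the fingers, y is the line along which they close (so a half turn about z gives the same grasp; the last joint's range is limited). The gripper opens to 85 mm and grips with 20 to 120 N. Pads are 22 mm wide; open, the fingers measure 114 mm over their backs; the gripper's body (76 mm by 85 mm) begins 54 mm behind the grasp point. The pads swing forward as they close: fully open they stand 13 mm farther back than shut.
Start: joints at [-1.324, 0.124, 1.65, -0, 1.367, -0.083], TCP at [210.472, -614.968, 231.322] pointing down, gripper open.
Joint ranges: [-2.61, 2.61], [-1.02, 2.33], [0.03, 2.71], [-1.35, 4.49], [0.32, 2.68], [-2.91, 2.91]. Speed limits (rad/s): [2.57, 2.57, 3.14, 3.14, 3.14, 3.14].

## Interface

Orientations are given as a rotation vector (axis times angle).
In Python, from bench import readout, viewer, arm gives the robot as it stands.
- The arm moves only by the tool send_rows, never from a script. Its argument "series" is a list that holds one entry, the list of rows, each a list of 5 numbers: the shift along the tool's x, y, z in units of 30 mm (1.0 is 30 mm), then the turn about the tool's z in units of 5 degrees (1.0 is 5 degrees), then the gripper's target within -1 to 1 (fully open at 1, half-way at 0, shut at -1). A call has 1 to 20 rows; each row shifts and turns the commanded pose from where the row before left it, along the tool's axes as they then stand; what a row does not reach is not made up. A row lasts 1/12 s, in which the tool goes at most 41.7 mm and 7.16 degrees, less where a joint would pass 70% of its speed; a pose out of reach is approached as far as the arm can. A call is refused whole if a number of a shift passes 1 or a number of a turn 1, either way. A call with a gripper value outside its range is refused whole. The fingers move at their own pace and stop on an object; "force" is the grip in N (left out, the last holds). Time passes only in rows, so rows that do not move let the fingers close. It gives the time, the measured TCP pose, the force, the opening and the grip force at its end, in the units of the state.
- readout.get_state(): the state, without advancing time (a new reading comes with each control period).
- viewer.snapshot(name): name is "scene" or "side" or "wrist"; returns the picture (420x560x3 uint8, red, green, blue); there is no depth.
- viewer.camera_params(name): a dict with "intrinsics" (3x3 intrinsics, pixels), "position" and "rotation" of the camera in the world. Camera axes: x right, y up, looking along -z (the intrinsics and any distortion apply to the point x, -y, -z); pixel columns grow to the right and rows downward; lengths in mm; the calibration is good to about 2 mm. A picture is of the moment at which its call begins: read the wrist's pose just before it. camera_params takes no time and is no camera call; for the wrist camera it gives the pose at the moment of the call.
- arm.sign_off(): hands the job in; it is judged then, once.
The state is a dict: "time_s": time; "q": joint angles; "qvel": joint speeds; "effort": joint torques, N m; "ee_pos": TCP position; "tcp_rot": TCP orientation; "ft_force": force on the tool from outside, world axes, zero at the start; "wrist_torque": the same for the moment, N m; "gripper_width": finger opening in mm; "gripper_force": force on a finger pad.
Only numpy, scipy, OpenCV 4.12 (cv2) and the standard library are available. Lean on these libraries where they do the work, as an engineer would, in place of code of your own. Each camera call takes 0.05 s, during which the arm holds its last target. There are 200 camera calls.

## Working session

There is one attempt and no reset: what is moved stays moved. The work goes in short steps, Python scripts to look and compute and a tool call to move; the robot and the scene stay as the last step left them, time stands still between calls to the robot, and variables do not carry over. Pictures are saved under pics/ and viewed, at most 10 in all, crops included, and the job is handed in when it is done.

Besides the shell and the picture viewer there is one more tool, called by a JSON object that holds its "op" and its "data". send_rows: Moves the arm, as the interface text tells. Its arguments: {"type":"object","properties":{"series":{"type":"array","items":{"type":"array","items":{"type":"array","items":{"type":"number"}}}},"force":{"type":"number"}},"required":["series"]}

```bash
mkdir -p pics; python3 - <<'E'
from bench import readout, viewer, arm
import cv2, numpy as np
s=readout.get_state(); print({k:np.round(v,3) for k,v in s.items()})
for n in ("scene","side"):
    cv2.imwrite(f"pics/{n}0.png",viewer.snapshot(n)[:,:,::-1]); p=viewer.camera_params(n); print(n,p)
E
```

```text
{'time_s': np.float64(0.0), 'q': array([-1.324,  0.125,  1.652,  0.   ,  1.368, -0.083]), 'qvel': array([ 0.   ,  0.001,  0.   , -0.   , -0.001,  0.   ]), 'effort': array([-0.0000e+00, -4.2362e+01, -3.6545e+01, -0.0000e+00,  7.0000e-03,
        0.0000e+00]), 'ee_pos': array([ 210.328, -614.369,  230.04 ]), 'tcp_rot': array([-3.097, -0.515,  0.   ]), 'ft_force': array([-0.416, -0.078, -0.226]), 'wrist_torque': array([0.013, 0.008, 0.025]), 'gripper_force': np.float64(0.0), 'gripper_width': np.float64(85.605)}
scene {'intrinsics': array([[519.28428678,   0.        , 271.05847081],
       [  0.        , 519.28428678, 210.39196079],
       [  0.        ,   0.        ,   1.        ]]), 'position': array([-102.54741996, -567.15201413,  501.06037951]), 'rotation': array([ 1.06183049, -0.45510726, -0.73698941])}
side {'intrinsics': array([[386.41201031,   0.        , 275.90055154],
       [  0.        , 386.41201031, 214.18699656],
       [  0.        ,   0.        ,   1.        ]]), 'position': array([544.25572852, 764.96125626, 518.93414309]), 'rotation': array([0.02046693, 1.52856677, 2.70781393])}
```

View pics/scene0.png

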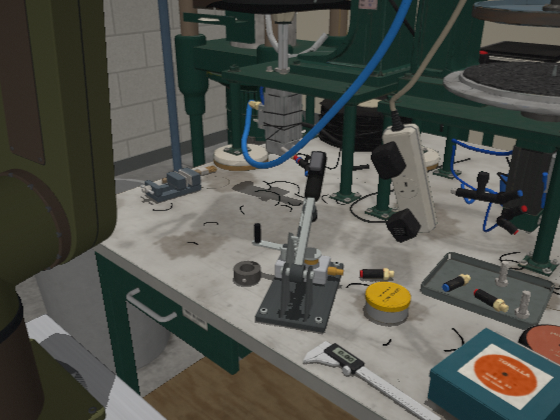

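View pics/side0.png

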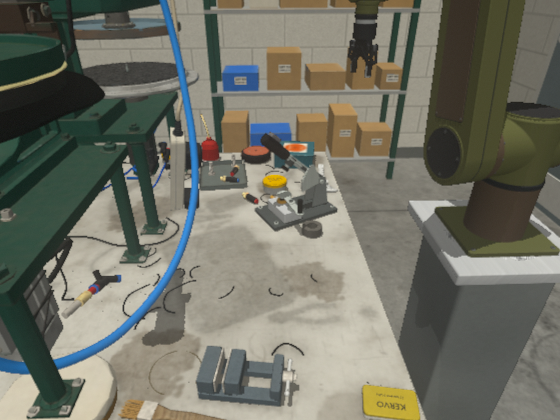

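```bash
cat > h.py <<'E'
import numpy as np, cv2
from scipy.spatial.transform import Rotation as R
from bench import viewer, readout
def P(n):
    p=viewer.camera_params(n); r=np.asarray(p['rotation'],float)
    return p['intrinsics'],np.array(p['position']),(R.from_rotvec(r).as_matrix() if r.size==3 else r)
def proj(cam,X):
    K,c,M=cam; v=(np.atleast_2d(X)-c)@M; v=v*[1,-1,-1]; u=v@K.T; return u[:,:2]/u[:,2:]
def ray(cam,uv):
    K,c,M=cam; d=np.linalg.inv(K)@[uv[0],uv[1],1]; d=M@(d*[1,-1,-1]); return c,d/np.linalg.norm(d)
def onz(cam,uv,z):
    c,d=ray(cam,uv); return c+d*(z-c[2])/d[2]
def tri(c1,u1,c2,u2):
    A=0;b=0
    for c,u in((c1,u1),(c2,u2)):
        o,d=ray(c,u); M=np.eye(3)-np.outer(d,d); A=A+M; b=b+M@o
    X=np.linalg.solve(A,b); return X
E
python3 - <<'E'
import cv2
a=cv2.imread('pics/scene0.png')[140:340,220:420]; b=cv2.imread('pics/side0.png')[125:245,235:355]
import numpy as np
a=cv2.resize(a,None,fx=4,fy=4,interpolation=2)[:600]; 
a=cv2.resize(cv2.imread('pics/scene0.png')[140:340,220:420],(600,600),interpolation=2)
cv2.imwrite('pics/a.png',a); cv2.imwrite('pics/b.png',cv2.resize(b,(600,600),interpolation=2))
E
```

```text
(no output)
```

View pics/a.png

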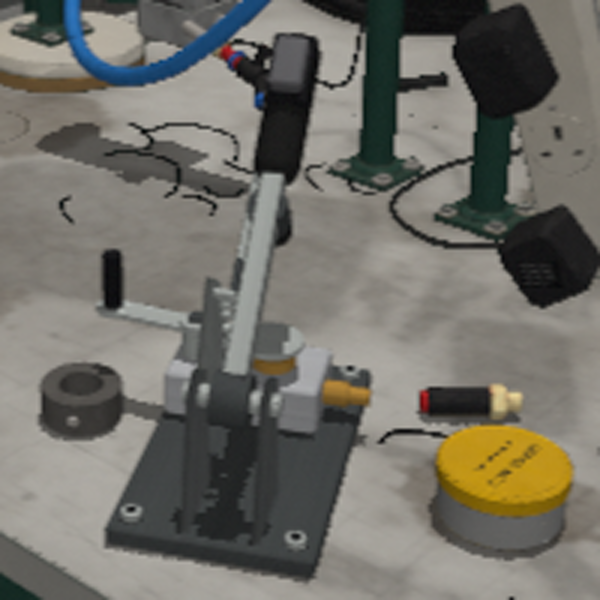

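View pics/b.png

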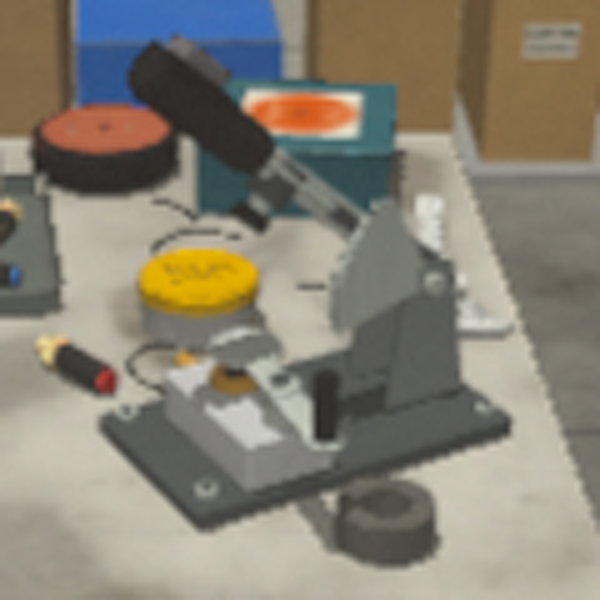

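```bash
cat > fit.py <<'E'
from h import *
from scipy.optimize import least_squares
S=P('scene');D=P('side')
a=lambda u,v:np.array([220+u/3,140+v/3]); b=lambda u,v:np.array([235+u/5,125+v/5])
obs=[(S,a(107,528),(-115,60,12)),(S,a(312,564),(-115,-50,12)),(S,a(370,370),(75,-50,12)),
(D,b(103,424),(75,-50,12)),(D,b(205,518),(75,60,12)),(D,b(511,420),(-115,60,12))]
bt=(S,a(296,66)),(D,b(200,58)); post=(S,a(112,252)),(D,b(325,375))
def W(p,X): c,s=np.cos(p[2]),np.sin(p[2]); X=np.asarray(X,float); return np.array([p[0]+c*X[0]-s*X[1],p[1]+s*X[0]+c*X[1],X[2]])
def but(th,l=182,h=23): return (-85+l*np.cos(th)-h*np.sin(th),0,80+l*np.sin(th)+h*np.cos(th))
if __name__=='__main__':
    def f(p): return np.concatenate([proj(c,W(p,X))[0]-u for c,u,X in obs]+[proj(c,W(p,but(p[3])))[0]-u for c,u in bt])
    m=np.mean([onz(c,u,12) for c,u,X in obs],0)
    for y0 in(0,2.,-2.):
        r=least_squares(f,[m[0],m[1],y0,.6]); 
        if r.cost<60: print(np.round(r.x,3),r.cost,np.round(r.fun,1))
    r=r.x if 0 else min((least_squares(f,[m[0],m[1],y,.6]) for y in(0,2,-2)),key=lambda r:r.cost).x
    np.save('pose.npy',r)
    print('button',W(r,but(r[3])),'port',W(r,(20,0,50)),'post tri',tri(*post[0],*post[1]))
    X=tri(*post[0],*post[1])-W(r,(0,0,0)); c,s=np.cos(r[2]),np.sin(r[2]); print('post in stand',c*X[0]+s*X[1],-s*X[0]+c*X[1],X[2])
    print('button tri',tri(*bt[0],*bt[1]))
    for n,c,u,z in(('collar',S,a(82,378),22),('collarD',D,b(388,500),22),('tin',S,a(505,465),33),('fit',S,a(470,402),9)): print(n,onz(c,u,z))
E
python3 fit.py
```

```text
[ 4.82837e+02 -1.04304e+02  4.77000e-01  6.83000e-01] 15.581659083191328 [-1.4 -0.1  1.2 -0.4  0.5 -0.4 -1.1 -3.  -1.1 -2.   1.1 -2.  -2.5 -0.4
 -0.6  0.3]
[ 4.82837e+02 -1.04304e+02  4.77000e-01  6.83000e-01] 15.58165908325612 [-1.4 -0.1  1.2 -0.4  0.5 -0.4 -1.1 -3.  -1.1 -2.   1.1 -2.  -2.5 -0.4
 -0.6  0.3]
[ 4.82837e+02 -1.04304e+02  4.77000e-01  6.83000e-01] 15.581659083191717 [-1.4 -0.1  1.2 -0.4  0.5 -0.4 -1.1 -3.  -1.1 -2.   1.1 -2.  -2.5 -0.4
 -0.6  0.3]
button [519.85688277 -85.1627351  212.68875458] port [500.6027229  -95.11796987  50.        ] post tri [465.46316776  -2.41751811  92.47896853]
post in stand 31.361749695935174 98.48387043408059 92.47896853326446
button tri [518.8890888  -90.10685214 212.58184813]
collar [437.17166169  -4.49639883  22.        ]
collarD [432.64265535  -4.61497714  22.        ]
tin [ 511.49886321 -241.0394993    33.        ]
fit [ 584.50628407 -175.69940838    9.        ]
```

{"op": "send_rows", "data": {"series": [[[0.73,-0.84,-0.27,0,-1],[0.73,-0.84,-0.27,0,-1],[0.73,-0.84,-0.27,0,-1],[0.73,-0.84,-0.27,0,-1],[0.73,-0.84,-0.27,0,-1],[0.73,-0.84,-0.27,0,-1],[0.73,-0.84,-0.27,0,-1],[0.73,-0.84,-0.27,0,-1],[0.73,-0.84,-0.27,0,-1],[0.73,-0.84,-0.27,0,-1],[0.73,-0.84,-0.27,0,-1],[0.73,-0.84,-0.27,0,-1],[0.73,-0.84,-0.27,0,-1],[0.73,-0.84,-0.27,0,-1],[0.73,-0.84,-0.27,0,-1],[0,0,0,-0.84,-1],[0,0,0,-0.84,-1],[0,0,0,0,-1],[0,0,0,0,-1]]]}}

```text
time_s: 1.68
ee_pos: [398.7, -150.8, 352.4]
tcp_rot: [-3.053, -0.739, 0.001]
ft_force: [0.4, -0.3, -0.6]
gripper_width: 0.1
gripper_force: 0.0
```

```bash
python3 - <<'E'
from h import *
s=readout.get_state();print(s['time_s'],s['ee_pos'],s['tcp_rot'],s['ft_force'])
K,c,M=P('wrist');print(K,c,M.round(3))
cv2.imwrite('pics/w1.png',viewer.snapshot('wrist')[:,:,::-1])
np.savez('w1.npz',K=K,c=c,M=M)
E
```

```text
1.6833 [ 398.71264996 -150.751283    352.36262943] [-3.05299602e+00 -7.38816229e-01  9.45623614e-04] [ 0.41214087 -0.30415256 -0.60228385]
[[322.74078377   0.         271.72050872]
 [  0.         322.74078377 208.3808491 ]
 [  0.           0.           1.        ]] [ 457.64634444 -121.21974483  493.41408141] [[ 0.458  0.858  0.235]
 [-0.889  0.442  0.12 ]
 [-0.001 -0.263  0.965]]
```

View pics/w1.png

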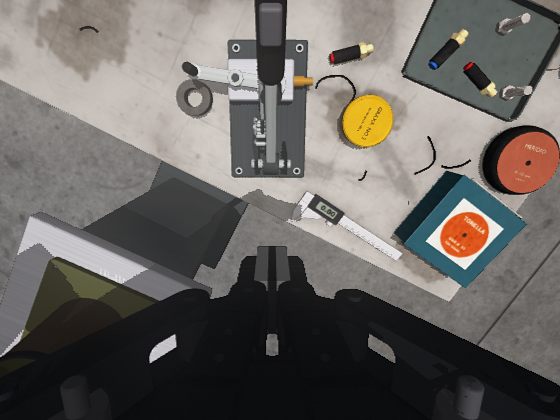

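```bash
python3 - <<'E'
import h,fit,numpy as np
from h import *; from fit import *
z=np.load('w1.npz');C=(z['K'],z['c'],z['M'])
ob=[(228,40,75,60),(308,40,75,-50),(231,177,-115,60),(305,177,-115,-50)]
for t in ob: print(onz(C,t[:2],12).round(1))
f=lambda p:np.concatenate([proj(C,W(p,(t[2],t[3],12)))[0]-t[:2] for t in ob])
r=least_squares(f,np.load('pose.npy')[:3]);p=r.x;print(p.round(3),r.fun.round(1))
def st(X):
    X=X-W(p,(0,0,0));c,s=np.cos(p[2]),np.sin(p[2]);return np.array([c*X[0]+s*X[1],-s*X[0]+c*X[1],X[2]]).round(1)
print('post',onz(C,(189,69),94),st(onz(C,(189,69),94)),'pin',st(onz(C,(235,78),60)))
g=least_squares(lambda t:np.concatenate([proj(c,W(p,but(t[0])))[0]-u for c,u in bt+((C,(270.5,20)),)]),[.6]);print('lever',g.x,g.fun.round(1))
print('button',W(p,but(g.x[0])),but(g.x[0]),'collar',st(onz(C,(194,98),22)))
np.save('pose.npy',[*p,g.x[0]])
E
```

```text
[523.5 -20.1  12. ]
[ 573.  -116.4   12. ]
[ 356.  -103.9   12. ]
[ 407.1 -203.    12. ]
[ 4.84723e+02 -1.06325e+02  4.73000e-01] [-0.7 -1.   0.6 -0.8  0.6  1.  -0.5  1.2]
post [464.45241086 -10.37760346  94.        ] [25.7 94.6 94. ] pin [20.2 45.8 60. ]
lever [0.66591353] [-0.4  0.4 -2.4  1.1  0.7  1.5]
button [523.80577929 -86.31477165 210.52166396] (np.float64(43.90731257890916), 0, np.float64(210.52166396305023)) collar [ -1.4 107.4  22. ]
```

{"op": "send_rows", "data": {"series": [[[0.59,-0.62,0,0,-1],[0.59,-0.62,0,0,-1],[0.59,-0.62,0,0,-1],[0.59,-0.62,0,0,-1],[0.59,-0.62,0,0,-1],[0,0,1,0,-1],[0,0,1,0,-1],[0,0,1,0,-1],[0,0,1,0,-1],[0,0,1,0,-1],[0,0,1,0,-1],[0,0,1,0,-1],[0,0,1,0,-1],[0,0,0.8,0,-1],[0,0,0.45,0,-1],[0,0,0,0,-1],[0,0,0,0,-1]]]}}

```text
time_s: 3.15
ee_pos: [434.1, -28.0, 74.6]
tcp_rot: [-3.053, -0.738, 0.003]
ft_force: [-0.0, 0.3, -0.2]
gripper_width: 0.3
gripper_force: 0.0
```

```bash
cat > w.py <<'E'
from h import *; from fit import *
p=np.load('pose.npy')
def st(X):
    X=X-W(p,(0,0,0));c,s=np.cos(p[2]),np.sin(p[2]);return np.array([c*X[0]+s*X[1],-s*X[0]+c*X[1],X[2]]).round(1)
if __name__=='__main__':
    s=readout.get_state();print(s['time_s'],s['ee_pos'],st(s['ee_pos']),s['tcp_rot'],s['ft_force'])
E
python3 w.py
```

```text
3.15 [434.13165627 -28.04453312  74.59094908] [-9.4 92.7 74.6] [-3.0526241 -0.7382289  0.0032881] [-0.00591563  0.26796179 -0.17488002]
```

{"op": "send_rows", "data": {"series": [[[0.17,0.03,0,0,-1],[0.17,0.03,0,0,-1],[0.17,0.03,0,0,-1],[0.17,0.03,0,0,-1],[0.17,0.03,0,0,-1],[0.17,0.03,0,0,-1],[0.17,0.03,0,0,-1],[0.17,0.03,0,0,-1],[0.17,0.04,0,0,-1],[0.17,0.04,0,0,-1],[0.17,0.04,0,0,-1],[0.17,0.04,0,0,-1],[0,0,0,0,-1],[0,0,0,0,-1]]]}}

```text
time_s: 4.32
ee_pos: [492.9, -14.2, 74.5]
tcp_rot: [3.046, 0.742, -0.013]
ft_force: [-8.9, -18.8, 4.3]
gripper_width: -0.1
gripper_force: 8.0
```

```bash
python3 w.py
```

```text
4.3167 [492.87264408 -14.23465228  74.54268434] [49.2 78.3 74.5] [ 3.04555207  0.74168881 -0.01347711] [ -8.92579484 -18.84504752   4.28653809]
```

{"op": "send_rows", "data": {"series": [[[-0.6,-0.2,0,0,-1],[-0.6,-0.2,0,0,-1],[0,0,-1,0,-1],[0,0,-1,0,-1],[0,0,-1,0,-1],[0,0,-1,0,-1],[0,0,-1,0,-1],[0,0,-1,0,-1],[0,0,-1,0,-1],[0,0,-1,0,-1],[0,0,-1,0,-1],[-0.7,0.7,0,0,-1],[-0.7,0.7,0,0,-1],[-0.7,0.7,0,0,-1],[-0.7,0.7,0,0,-1],[0,0,0,0,-1],[0,0,0,0,-1]]]}}

```text
time_s: 5.73
ee_pos: [421.2, -130.0, 345.2]
tcp_rot: [-3.053, -0.737, -0.001]
ft_force: [0.6, -0.3, 0.6]
gripper_width: -0.1
gripper_force: 0.0
```

```bash
cat > look.py <<'E'
import sys
from w import *
s=readout.get_state();print(s['time_s'],st(s['ee_pos']),s['ft_force'])
K,c,M=P('wrist');np.savez(sys.argv[1]+'.npz',K=K,c=c,M=M)
cv2.imwrite(f'pics/{sys.argv[1]}.png',viewer.snapshot('wrist')[:,:,::-1])
E
python3 look.py w2
```

```text
5.7333 [-67.3   7.9 345.2] [ 0.59008582 -0.25086666  0.63803771]
```

View pics/w2.png

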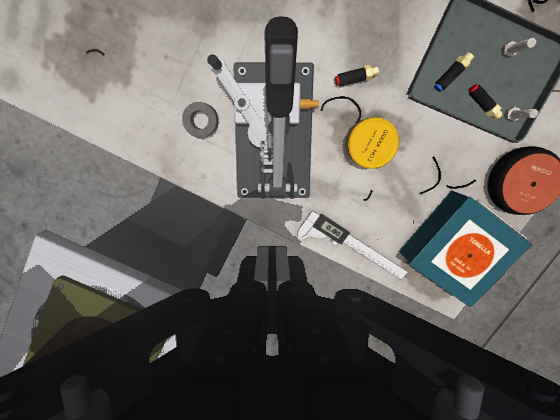

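```bash
python3 - <<'E'
from w import *
z=np.load('w2.npz');C=(z['K'],z['c'],z['M'])
po=st(onz(C,(214,61),94));pi=st(onz(C,(242,103),60));print(po,pi,np.arctan2(po[0]-pi[0],po[1]-pi[1]))
# button: pixel + gripper yaw; solve lever angle and lateral
o,d=ray(C,(281,63))
for t in (.6,.63,.66,.69,.72): 
  b=W(p,but(t)); print(t,proj(C,b)[0].round(1),np.round(but(t),1))
E
```

```text
[62.9 72.5 94. ] [19.9 45.2 60. ] 1.0051211670048008
0.6 [281.2  51.7] [ 52.2   0.  201.7]
0.63 [281.3  55.7] [ 48.5   0.  205.8]
0.66 [281.4  60. ] [ 44.7   0.  209.8]
0.69 [281.5  64.6] [ 40.7   0.  213.6]
0.72 [281.6  69.5] [ 36.7   0.  217.3]
```

{"op": "send_rows", "data": {"series": [[[0.78,0.065,0,0,-1],[0.78,0.065,0,0,-1],[0.78,0.065,0,0,-1],[0.78,0.065,0,0,-1],[0,0,1,0,-1],[0,0,1,0,-1],[0,0,1,0,-1],[0,0,0.8,0,-1],[0,0,0.4,0,-1],[0,0,0,0,-1],[0,0,0,0,-1],[0,0,0,0,-1]]]}}

```text
time_s: 6.78
ee_pos: [509.1, -93.2, 221.5]
tcp_rot: [3.051, 0.742, 0.005]
ft_force: [-0.5, -1.0, 1.0]
gripper_width: -0.1
gripper_force: 0.0
```

```bash
python3 look.py w3; python3 w.py; python3 - <<'E'
from h import *
cv2.imwrite('pics/s3.png',viewer.snapshot('side')[:,:,::-1])
b=cv2.imread('pics/s3.png')[115:215,245:345]; w=cv2.imread('pics/w3.png')[140:340,180:380]
cv2.imwrite('pics/c3.png',np.hstack([cv2.resize(b,(400,400),interpolation=2),cv2.resize(w,(400,400))]))
E
```

```text
6.7833 [ 27.7   0.6 221.5] [-0.46273769 -0.97011437  1.00351899]
6.8333 [509.22156381 -93.34878904 221.84246487] [ 27.7   0.4 221.8] [3.05087387 0.74161742 0.00553315] [-0.91964606 -0.52538919  0.37544062]
```

View pics/c3.png

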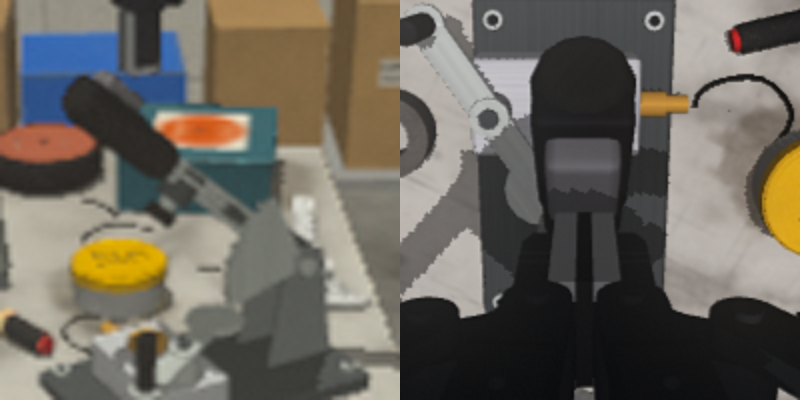

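{"op": "send_rows", "data": {"series": [[[0.03,0,0.04,0,-1],[0.03,0,0.04,0,-1],[0.03,0,0.04,0,-1],[0.03,0,0.04,0,-1],[0.03,0,0.04,0,-1],[0.03,0,0.04,0,-1],[0.03,0,0.04,0,-1],[0,0,0,0,-1]]]}}

```text
time_s: 7.55
ee_pos: [514.0, -90.5, 211.8]
tcp_rot: [3.052, 0.741, 0.002]
ft_force: [-0.2, -0.3, 5.1]
gripper_width: 0.1
gripper_force: 2.0
```

{"op": "send_rows", "data": {"series": [[[0.02,0,0.03,0,-1],[0.02,0,0.025,0,-1],[0,0,0,0,-1]]]}}

```text
time_s: 7.8
ee_pos: [515.2, -89.9, 210.6]
tcp_rot: [3.052, 0.741, 0.003]
ft_force: [-1.4, 0.9, 6.3]
gripper_width: 0.2
gripper_force: 2.7
```

{"op": "send_rows", "data": {"series": [[[0.02,0,0.03,0,-1],[0.02,0,0.025,0,-1],[0,0,0,0,-1]]]}}

```text
time_s: 8.05
ee_pos: [516.4, -89.3, 209.1]
tcp_rot: [3.052, 0.741, 0.003]
ft_force: [-0.6, -0.0, 7.1]
gripper_width: -0.0
gripper_force: 2.8
```

{"op": "send_rows", "data": {"series": [[[0.02,0,0.03,0,-1],[0.02,0,0.025,0,-1],[0,0,0,0,-1]]]}}

```text
time_s: 8.3
ee_pos: [517.7, -88.8, 207.6]
tcp_rot: [3.052, 0.741, 0.004]
ft_force: [-0.4, 1.3, 7.5]
gripper_width: 0.2
gripper_force: 2.8
```

{"op": "send_rows", "data": {"series": [[[0.02,0,0.03,0,-1],[0.02,0,0.025,0,-1],[0,0,0,0,-1]]]}}

```text
time_s: 8.55
ee_pos: [518.7, -88.3, 206.0]
tcp_rot: [3.052, 0.741, 0.004]
ft_force: [-0.8, 1.1, 7.2]
gripper_width: -0.2
gripper_force: 2.8
```

{"op": "send_rows", "data": {"series": [[[0.02,0,0.03,0,-1],[0.02,0,0.025,0,-1],[0,0,0,0,-1]]]}}

```text
time_s: 8.8
ee_pos: [519.9, -87.7, 204.4]
tcp_rot: [3.052, 0.741, 0.004]
ft_force: [-1.8, 1.0, 7.5]
gripper_width: -0.2
gripper_force: 2.8
```

{"op": "send_rows", "data": {"series": [[[0.088,0,0.106,0,-1],[0.088,0,0.106,0,-1],[0.088,0,0.106,0,-1],[0.088,0,0.106,0,-1],[0.079,0,0.114,0,-1],[0.079,0,0.114,0,-1],[0.079,0,0.114,0,-1],[0.079,0,0.114,0,-1],[0.068,0,0.12,0,-1],[0.068,0,0.12,0,-1],[0.068,0,0.12,0,-1],[0.068,0,0.12,0,-1]]]}}

```text
time_s: 9.8
ee_pos: [545.7, -74.6, 163.8]
tcp_rot: [3.052, 0.741, 0.007]
ft_force: [0.8, 1.3, 7.5]
gripper_width: 0.0
gripper_force: 3.3
```

```bash
cat >> w.py <<'E'
    e=st(s['ee_pos'])+[11+85,0,-80]; r=np.hypot(e[0],e[2]); f=np.arctan2(e[2],e[0]); print('r',r,'phi',f,'theta if in',f-np.arcsin(17/r))
E
python3 w.py
```

```text
9.8 [545.70593863 -74.60028218 163.82470226] [ 68.7   0.4 163.8] [3.05187928 0.7410075  0.00714391] [0.76782031 1.32126096 7.45421145]
r 184.7932087496724 phi 0.47066588679725957 theta if in 0.3785409083999873
```

{"op": "send_rows", "data": {"series": [[[0.057,0,0.126,0,-1],[0.057,0,0.126,0,-1],[0.057,0,0.126,0,-1],[0.057,0,0.126,0,-1],[0.046,0,0.131,0,-1],[0.046,0,0.131,0,-1],[0.046,0,0.131,0,-1],[0.046,0,0.131,0,-1],[0,0,0.02,0,-1],[0,0,0,0,-1],[0.034,0,0.134,0,-1],[0.034,0,0.134,0,-1],[0.034,0,0.134,0,-1],[0.033,0,0.134,0,-1]]]}}

```text
time_s: 10.97
ee_pos: [560.2, -67.1, 115.9]
tcp_rot: [3.052, 0.741, 0.007]
ft_force: [0.7, 0.5, 5.4]
gripper_width: 0.3
gripper_force: 3.1
```

```bash
python3 w.py
```

```text
10.9667 [560.22800606 -67.08402048 115.87484556] [ 85.1   0.5 115.9] [3.05204385 0.74084898 0.00662216] [0.65949666 0.47465142 5.4315045 ]
r 184.6239962735072 phi 0.1956959651405105 theta if in 0.10348631190192943
```

{"op": "send_rows", "data": {"series": [[[0.02,0,0.1,0,-1],[0.02,0,0.1,0,-1],[0.02,0,0.1,0,-1],[0.01,0,0.1,0,-1],[0,0,0,0,-1]]]}}

```text
time_s: 11.38
ee_pos: [562.0, -66.1, 103.2]
tcp_rot: [3.052, 0.741, 0.006]
ft_force: [2.4, 0.6, 3.8]
gripper_width: -0.2
gripper_force: 1.9
```

{"op": "send_rows", "data": {"series": [[[0.01,0,0.07,0,-1],[0,0,0,0,-1],[0,0,0,0,-1]]]}}

```text
time_s: 11.63
ee_pos: [562.1, -66.1, 101.3]
tcp_rot: [3.052, 0.741, 0.006]
ft_force: [3.1, 2.0, 4.8]
gripper_width: -0.1
gripper_force: 2.4
```

{"op": "send_rows", "data": {"series": [[[0,0,0.07,0,-1],[0,0,0,0,-1],[0,0,0,0,-1]]]}}

```text
time_s: 11.88
ee_pos: [562.0, -66.1, 99.2]
tcp_rot: [3.052, 0.741, 0.006]
ft_force: [4.4, 1.6, 4.9]
gripper_width: 0.3
gripper_force: 2.4
```

{"op": "send_rows", "data": {"series": [[[0,0,0.07,0,-1],[0,0,0,0,-1],[0,0,0,0,-1]]]}}

```text
time_s: 12.13
ee_pos: [562.0, -66.0, 97.1]
tcp_rot: [3.052, 0.741, 0.005]
ft_force: [4.0, 0.7, 5.0]
gripper_width: -0.2
gripper_force: 2.4
```

{"op": "send_rows", "data": {"series": [[[0,0,0.07,0,-1],[0,0,0,0,-1],[0,0,0,0,-1]]]}}

```text
time_s: 12.38
ee_pos: [562.0, -66.1, 95.0]
tcp_rot: [3.052, 0.741, 0.005]
ft_force: [3.2, 2.4, 4.3]
gripper_width: -0.2
gripper_force: 2.5
```

{"op": "send_rows", "data": {"series": [[[0,0,0.07,0,-1],[0,0,0,0,-1],[0,0,0,0,-1]]]}}

```text
time_s: 12.63
ee_pos: [562.1, -66.0, 93.0]
tcp_rot: [3.052, 0.741, 0.006]
ft_force: [3.2, 1.7, 5.4]
gripper_width: -0.5
gripper_force: 2.7
```

{"op": "send_rows", "data": {"series": [[[0,0,0.07,0,-1],[0,0,0,0,-1],[0,0,0,0,-1]]]}}

```text
time_s: 12.88
ee_pos: [562.2, -66.0, 91.1]
tcp_rot: [3.052, 0.741, 0.006]
ft_force: [2.6, 2.7, 6.8]
gripper_width: 0.1
gripper_force: 3.1
```

{"op": "send_rows", "data": {"series": [[[0,0,0.07,0,-1],[0,0,0,0,-1],[0,0,0,0,-1]]]}}

```text
time_s: 13.13
ee_pos: [562.2, -66.0, 89.2]
tcp_rot: [3.052, 0.741, 0.006]
ft_force: [3.3, 1.3, 7.0]
gripper_width: -0.3
gripper_force: 3.5
```

Force is starting to rise: the foot is on the port. Continue until it becomes steep.

{"op": "send_rows", "data": {"series": [[[0,0,0.07,0,-1],[0,0,0,0,-1],[0,0,0,0,-1]]]}}

```text
time_s: 13.38
ee_pos: [562.4, -65.9, 87.3]
tcp_rot: [3.052, 0.741, 0.007]
ft_force: [2.4, 2.6, 7.5]
gripper_width: 0.3
gripper_force: 3.9
```

{"op": "send_rows", "data": {"series": [[[0,0,0.07,0,-1],[0,0,0,0,-1],[0,0,0,0,-1]]]}}

```text
time_s: 13.63
ee_pos: [562.4, -65.9, 85.3]
tcp_rot: [3.052, 0.741, 0.007]
ft_force: [2.0, 2.6, 8.2]
gripper_width: -0.2
gripper_force: 4.2
```

{"op": "send_rows", "data": {"series": [[[0,0,0.07,0,-1],[0,0,0,0,-1],[0,0,0,0,-1]]]}}

```text
time_s: 13.88
ee_pos: [562.5, -65.9, 83.6]
tcp_rot: [3.052, 0.741, 0.007]
ft_force: [1.6, 2.7, 10.5]
gripper_width: 0.2
gripper_force: 5.0
```

{"op": "send_rows", "data": {"series": [[[0,0,0.05,0,-1],[0,0,0,0,-1],[0,0,0,0,-1]]]}}

```text
time_s: 14.13
ee_pos: [562.6, -65.9, 83.0]
tcp_rot: [3.052, 0.741, 0.006]
ft_force: [-0.8, 2.2, 14.8]
gripper_width: 0.4
gripper_force: 7.5
```

{"op": "send_rows", "data": {"series": [[[0,0,0.04,0,-1],[0,0,0,0,-1],[0,0,0,0,-1],[0,0,0,0,-1]]]}}

```text
time_s: 14.47
ee_pos: [562.7, -65.9, 82.7]
tcp_rot: [3.052, 0.741, 0.006]
ft_force: [-3.0, 4.9, 19.4]
gripper_width: 0.1
gripper_force: 9.7
```

{"op": "send_rows", "data": {"series": [[[0,0,-0.1,0,-1],[0,0,-0.15,0,-1],[0,0,-0.2,0,-1],[0,0,-0.5,0,-1],[0,0,-1,0,-1],[0,0,-1,0,-1],[0,0,-1,0,-1],[0,0,-1,0,-1],[0,0,-1,0,-1],[-0.8,0,-0.8,0,-1],[-0.8,0,-0.8,0,-1],[-0.8,0,-0.5,0,-1],[-0.8,0,0,0,-1],[-0.8,0,0,0,-1],[-0.8,0,0,0,-1],[0,0,0,0,-1],[0,0,0,0,-1]]]}}

```text
time_s: 15.88
ee_pos: [431.4, -132.4, 319.1]
tcp_rot: [-3.053, -0.738, 0.003]
ft_force: [0.1, -0.4, 0.3]
gripper_width: 0.0
gripper_force: 0.0
```

```bash
python3 look.py w4; python3 - <<'E'
from w import *
cv2.imwrite('pics/s4.png',viewer.snapshot('side')[:,:,::-1])
z=np.load('w4.npz');C=(z['K'],z['c'],z['M'])
for t in(-.1,-.08,-.05,0): print(t,proj(C,W(p,but(t)))[0].round(1), proj(D,W(p,but(t)))[0].round(1))
b=cv2.imread('pics/s4.png')[135:235,245:345]; w=cv2.imread('pics/w4.png')[0:220,180:400]
cv2.imwrite('pics/c4.png',np.hstack([cv2.resize(b,(400,400),interpolation=2),cv2.resize(w,(400,400))]))
E
```

```text
15.8833 [-59.4   1.1 319.1] [ 0.08783604 -0.40337207  0.29654993]
-0.1 [273.   29.1] [253.2 191.6]
-0.08 [273.   28.2] [253.2 190.3]
-0.05 [273.   27.1] [253.3 188.2]
0 [273.   25.6] [253.5 184.7]
```

View pics/c4.png

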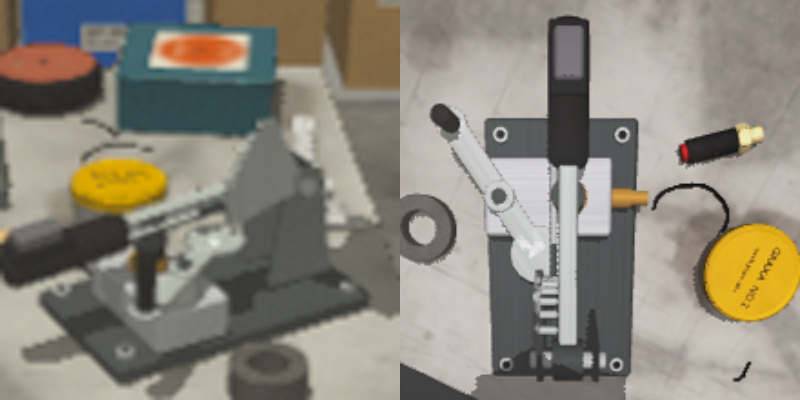

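```bash
python3 -c "
from bench import arm; print(arm.sign_off())"
```

```text
the job is handed in; nothing more can be done
None
```

I handed the job in at about 16 s. The dust cover is swung aside (about 0.9–1.0 rad) and the test foot is pressed home on the port. The lever stayed down at about -0.1 rad after the arm backed clear, and the collar, tin and fitting look unmoved; no verdict came back at hand-in.

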